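# Free the crossed rotor-lid knob and start its thread cleanly

## Task

The knob on the teal rotor's lid is sitting on a crossed thread: the red stud stands up in its middle. Turn the teal knob backwards (anticlockwise seen from above) until the stud clicks down level with the knob, then turn it forwards (clockwise) until its white pointer stands in the green arc on the lid, and let go. Leave the orange knob on the other rotor as it is.

Things in the scene. Friction and masses are not known exactly. Their poses are not given: they have to be found in the camera images.
- teal_grip (a point): Grip point on the teal knob's vertical axis. Knob: upright bar 58 mm long, 18 thick, 38 high on a 44 mm round skirt, on the white lid of a fixed metal rotor (160 mm wide, teal band) that may stand left or right, at any yaw. Point is 12 mm below the bar's top, 26 above the skirt, 40 above the lid, 113 above the bench. z up, x along the bar, white pointer at its -x end; turns with the knob.
- teal_knob (a joint): Knob angle, rad, growing clockwise from above (forwards). Starts within 0.15 of 0, stud up; forwards it then jams near 0.3. Going backwards the stud clicks down between -0.4 and -0.55; back stop -1.05. With the stud down it turns freely; green arc 0.40 to 0.80, forward stop 0.80. Stays where left; needs about 0.1 N m. One grasp will do: about 0.8 rad (45 deg) back, then 1.35 rad (77 deg) forwards.
- teal_stud (a joint): Drop of the red stud (8 mm across, in the middle of the teal bar's top), m: 0 = up on the crossed thread, 8.5 mm above the bar's top; 0.0075 = clicked down, 1 mm above it. A spring pushes it down, also while the knob is held; it drops only when the knob is turned backwards.
- amber_tip (a point): The pointer end of the orange knob on the other rotor (same shape, orange in place of teal, 29 mm from its axis, 113 mm above the bench): already done up, red stud down; not to be turned.

How it is judged:
By the outcome, as a careful person would: the job done as asked, in the order asked, and still so for the second after the job is handed in, with the robot touching nothing.
It also fails if it takes over 35 s, if anything falls off the work surface, if the arm or the gripper's body presses on something with over 40 N, if the wrist force passes 120 N, or if a joint passes its speed limit or range.

## Robot

A 6-joint arm with a two-finger parallel gripper is mounted at the origin on the work surface. World frame = base frame: x ahead of the robot, y to its left, z up, the work surface at z = 0. Lengths are in m, angles in rad, forces in N, time in s.
With the tool pointing down it reaches from about 0.35 to 0.8 m from the base axis. Payload 7.3 kg.
Tool frame: the origin (TCP) lies where the fingers leave the gripper's body, on its centre line; the fingertips stand 73 mm ahead of it and the grasp point (between the pads) lies 54 mm ahead of it (tips_ahead is the distance from the TCP to the fingertips, in m); z points along the fingers, y is the direction in which the jaws open and shut (so a half turn about z gives the same grasp; the last joint's range is limited). The gripper opens to 85 mm and grips with 20 to 120 N. Pads are 22 mm wide; open, the fingers measure 114 mm over their backs; the gripper's body (76 mm by 85 mm) begins 54 mm behind the grasp point. The pads swing forward as they close: fully open they stand 13 mm farther back than shut.
Start: joints at [-1.466, 0.342, 1.524, -0, 1.275, -0.146], TCP at [0.13, -0.509, 0.304] pointing down, gripper open.
Joint ranges: [-2.53, 2.53], [-0.77, 2.02], [0.04, 2.7], [-1, 4.14], [0.28, 2.66], [-3.11, 3.11]. Speed limits (rad/s): [2.57, 2.57, 3.14, 3.14, 3.14, 3.14].

## Interface

Orientations are given as a rotation vector (axis times angle).
In Python, from rig import state, capture, get_calibration, finish_job, tips_ahead gives the robot as it stands.
- The arm moves only by the tool move_arm, never from a script. Its argument "targets" is a list of rows, each a list of 3 entries, a list of its own where there are three numbers: the opening, from 0 (shut) to 1 (fully open), then the shift along the world's x, y, z in m, then the turn about the world's z in degrees. A call has 1 to 12 rows; each row shifts and turns the pose as measured when the row begins; what a row does not reach is not made up. A row lasts 1/10 s, in which the tool goes at most 50 mm and 8.59 degrees, less where a joint would pass 70% of its speed; a pose out of reach is approached as far as the arm can. A call is refused whole if a number of a shift passes 0.05 or a number of a turn 8.59, either way. A call with a gripper value outside its range is refused whole. The fingers move at their own pace and stop on an object; "squeeze" is the grip in N (left out, the last holds). Time passes only in rows, so rows that do not move let the fingers close. It gives the time, the measured TCP pose, the force and the opening at its end, in the units of the state.
- state(): the state, without advancing time (a new reading comes with each control period).
- capture(name): name is "side" or "top"; returns the picture (400x640x3 uint8, blue, green, red); there is no depth.
- get_calibration(name): a dict with "intrinsics" (3x3 intrinsics, pixels), "world_from_camera" (4x4, takes a point from camera to world coordinates). Camera axes: x right, y down, z forward; pixel columns grow to the right and rows downward; lengths in m; the calibration is good to about 2 mm. A picture is of the moment at which its call begins. get_calibration takes no time and is no camera call.
- finish_job(): hands the job in, once; it reports no verdict.
The state is a dict: "time": time; "joint_positions": joint angles; "dq": joint speeds; "tau": joint torques, N m; "ee_pos": TCP position; "tool_rot": TCP orientation; "ft_force": force on the tool from outside, world axes, zero at the start; "torque": the same for the moment, N m; "finger_gap": finger opening in m.
Only numpy, scipy, OpenCV 4.12 (cv2) and the standard library are available. Lean on these libraries where they do the work, as an engineer would, in place of code of your own. Each camera call takes 0.05 s, during which the arm holds its last target. There are 200 camera calls.

## Working session

There is one attempt and no reset: what is moved stays moved. The work goes in short steps, Python scripts to look and compute and a tool call to move; the robot and the scene stay as the last step left them, time stands still between calls to the robot, and variables do not carry over. Pictures are saved under pics/ and viewed, on a budget of 10 in all, crops included, one or two more only if the job needs it, and the job is handed in when it is done.

Besides the shell and the picture viewer there is one more tool, called after "Emit:" by a JSON object that holds its "name" and its "arguments", one argument or row to a line. move_arm: Moves the arm, as the interface text tells. Its arguments: {"type":"object","properties":{"targets":{"type":"array","items":{"type":"array"}},"squeeze":{"type":"number"}},"required":["targets"]}

```bash
mkdir -p pics; python3 - <<'E'
from rig import *
import cv2
for n in("top","side"):
    cv2.imwrite(f"pics/{n}0.png",capture(n)); c=get_calibration(n); print(n,c["intrinsics"],c["world_from_camera"])
s=state(); print(s, tips_ahead if not callable(tips_ahead) else tips_ahead())
E
```

```text
top [[370.59021776   0.         325.87832874]
 [  0.         370.59021776 202.4712285 ]
 [  0.           0.           1.        ]] [[-0.16675357 -0.96606302  0.19727009  0.40446974]
 [-0.9859924   0.16409089 -0.02988598  0.02034408]
 [-0.00349848 -0.19949041 -0.97989353  0.89889759]
 [ 0.          0.          0.          1.        ]]
side [[416.22180577   0.         318.22455264]
 [  0.         416.22180577 201.57613494]
 [  0.           0.           1.        ]] [[ 0.99919874 -0.02744204  0.02913423  0.52387166]
 [-0.0388939  -0.49405681  0.86855923 -0.7058828 ]
 [-0.00944107 -0.86899643 -0.49472827  0.55208238]
 [ 0.          0.          0.          1.        ]]
{'time': 0.1, 'joint_positions': array([-1.46599936e+00,  3.42648930e-01,  1.52489394e+00, -9.60913008e-06,
        1.27541559e+00, -1.45981473e-01]), 'dq': array([ 0.00126586, -0.00014097, -0.00292376, -0.00107261,  0.00063141,
       -0.00082338]), 'tau': array([ 2.54806277e-03, -4.34445584e+01, -2.46489680e+01, -1.09663970e-04,
        4.66372891e-03, -1.91025674e-05]), 'ee_pos': array([ 0.13028524, -0.50831757,  0.30330715]), 'tool_rot': array([-3.11557269e+00, -3.92723994e-01, -2.97282462e-05]), 'ft_force': array([-0.52056775,  0.11449826, -0.18432884]), 'torque': array([0.00775818, 0.04554018, 0.00159034]), 'finger_gap': 0.08542274132359305} 0.0726
```

View pics/top0.png

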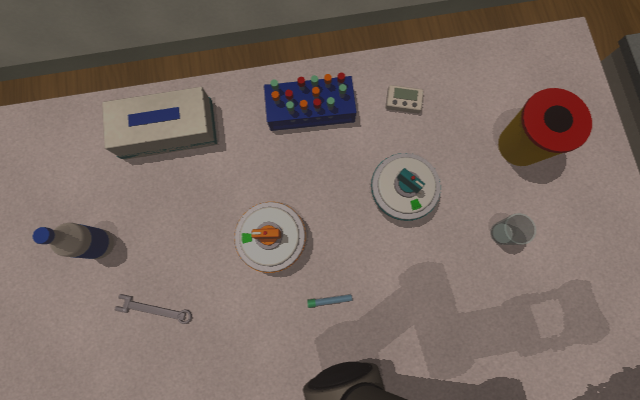

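View pics/side0.png

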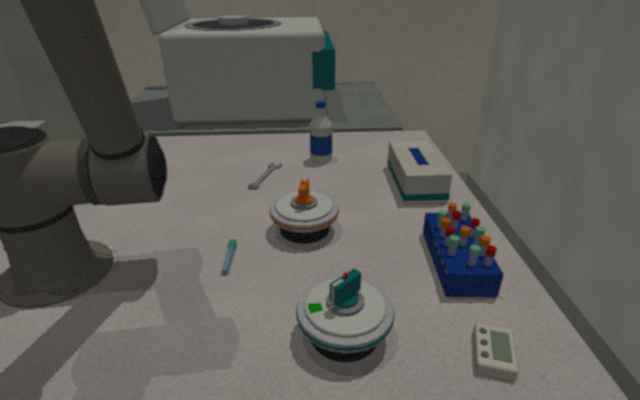

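The top view shows the teal knob near (411,182) with the green arc at (416,204). In the side view they are near (346,288) and (315,308). Next I'll take masks and an enlarged crop.

```bash
cat > h.py <<'E'
import numpy as np, cv2
from rig import *
def ray(n,u,v,z):
    c=get_calibration(n);T=np.array(c["world_from_camera"]);d=T[:3,:3]@np.linalg.solve(c["intrinsics"],[u,v,1.]);o=T[:3,3]
    return o+d*(z-o[2])/d[2]
def proj(n,p):
    c=get_calibration(n);T=np.linalg.inv(c["world_from_camera"]);q=np.array(c["intrinsics"])@(T[:3,:3]@p+T[:3,3]);return q[:2]/q[2]
def big(im,x,y,w,h,k): return cv2.resize(im[y:y+h,x:x+w],None,fx=k,fy=k,interpolation=cv2.INTER_CUBIC)
E
python3 - <<'E'
from h import *
t=cv2.imread("pics/top0.png");s=cv2.imread("pics/side0.png")
cv2.imwrite("pics/c0.png",np.hstack([big(t,365,145,80,80,5),big(s,300,250,80,80,5)]))
for n,im,(x,y,w,h) in(("top",t,(365,145,80,80)),("side",s,(290,250,110,100))):
    hs=cv2.cvtColor(im,cv2.COLOR_BGR2HSV)[y:y+h,x:x+w]
    for nm,lo,hi in(("teal",(80,90,30),(100,255,255)),("green",(50,150,80),(72,255,255)),("red",(0,120,60),(8,255,255))):
        m=cv2.inRange(hs,lo,hi);k,_,st,ce=cv2.connectedComponentsWithStats(m)
        for i in range(1,k):
            if st[i,4]>3: print(n,nm,ce[i]+[x,y],st[i]+[x,y,0,0,0],ray(n,*(ce[i]+[x,y]),{"teal":.125,"green":.073,"red":.13}[nm]).round(4))
E
```

```text
top teal [410.2962963  177.59259259] [400 169  24  20 135] [ 0.5838 -0.1921  0.125 ]
top teal [404.65789474 187.06578947] [399 181  14  11  76] [ 0.5652 -0.1757  0.125 ]
top green [415.1884058  204.17391304] [411 199  10  11  69] [ 0.5329 -0.2041  0.073 ]
top red [412.8 177. ] [411 176   4   3  10] [ 0.583  -0.1963  0.13  ]
side teal [347.56666667 290.03333333] [334 269  26  39 690] [ 0.5827 -0.2281  0.125 ]
side teal [344.22477064 342.82568807] [299 324  91  26 218] [ 0.5683 -0.3284  0.125 ]
side green [314.4939759  307.10843373] [309 304  13   8  83] [ 0.5327 -0.2076  0.073 ]
side red [345.4        274.73333333] [344 273   4   6  15] [ 0.5822 -0.1984  0.13  ]
```

View pics/c0.png

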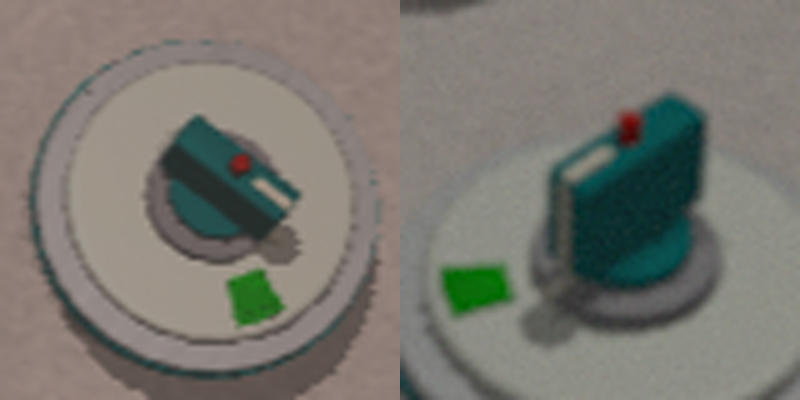

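The crop shows the red stud standing up in the bar, at top (413,177) and side (345,274). The white stripe is on the end pointing right and down in the top image, and the green arc lies clockwise of it. Next I'll get the bar direction.

```bash
python3 - <<'E'
from h import *
def P(n,x,y): return ray(n,(365 if n=="top" else 300)+x/5-.4,(145 if n=="top" else 250)+y/5-.4,.125)
for n,a,b in(("top",(198,117),(300,195)),("top",(252,182),(290,208)),("side",(612,150),(562,176)),("side",(672,95),(560,165)),("side",(700,112),(572,182))):
    if n=="side": a=(a[0]-400,a[1]);b=(b[0]-400,b[1])
    p,q=P(n,*a),P(n,*b);d=q-p;print(n,p.round(4),q.round(4),np.linalg.norm(d).round(4),np.degrees(np.arctan2(d[1],d[0])).round(1))
ax=np.array([.5826,-.1973]);g=np.array([.533,-.2055])-ax;print("green ang",np.degrees(np.arctan2(g[1],g[0])),np.linalg.norm(g))
from scipy.spatial.transform import Rotation as R
M=R.from_rotvec(state()["tool_rot"]).as_matrix();print(M.round(3))
E
```

```text
top [ 0.6071 -0.1836  0.125 ] [ 0.5656 -0.2196  0.125 ] 0.0549 -139.1
top [ 0.5747 -0.2005  0.125 ] [ 0.5606 -0.2141  0.125 ] 0.0195 -135.8
side [ 0.5765 -0.2038  0.125 ] [ 0.5601 -0.2151  0.125 ] 0.0199 -145.3
side [ 0.5982 -0.1779  0.125 ] [ 0.5598 -0.21    0.125 ] 0.0501 -140.0
side [ 0.6062 -0.1868  0.125 ] [ 0.563 -0.218  0.125] 0.0533 -144.2
green ang -170.61262317697873 0.0502732533261972
[[ 0.969  0.248 -0.   ]
 [ 0.248 -0.969  0.001]
 [ 0.    -0.001 -1.   ]]
```

The pointer is at about -140° in world and the arc at -170.6°, so the knob sits near 0.06 rad, which agrees with the brief. The axis is at (0.5826, -0.1973). The jaws need to go to a y heading of -50°, a turn of +25.7°.

Emit:
{"name": "move_arm", "arguments": {
  "targets": [
    [1,[0.038,0.026,0],2.2],
    [1,[0.038,0.026,0],2.2],
    [1,[0.038,0.026,0],2.2],
    [1,[0.038,0.026,0],2.2],
    [1,[0.038,0.026,0],2.2],
    [1,[0.038,0.026,0],2.2],
    [1,[0.038,0.026,0],2.2],
    [1,[0.038,0.026,0],2.2],
    [1,[0.038,0.026,0],2.2],
    [1,[0.038,0.026,0],2.2],
    [1,[0.038,0.026,0],2.2],
    [1,[0.034,0.026,0],2.2]
  ],
  "squeeze": 40
}}

```text
time: 1.3
ee_pos: [0.592, -0.1838, 0.2986]
tool_rot: [-2.935, -1.102, 0.009]
ft_force: [0.4, -1.2, 0.7]
finger_gap: 0.0853
```

Emit:
{"name": "move_arm", "arguments": {
  "targets": [
    [1,[-0.0094,-0.0135,0],-1.2],
    [1,[0,0,0],0]
  ]
}}

```text
time: 1.5
ee_pos: [0.5862, -0.1922, 0.2963]
tool_rot: [-2.939, -1.083, 0.01]
ft_force: [-0.3, 0.3, -0.2]
finger_gap: 0.0855
```

```bash
cat > st.py <<'E'
from h import *
s=state();r=s["tool_rot"];print(s["time"],s["ee_pos"].round(4),"yaw",round(np.degrees(2*np.arctan2(r[1],r[0]))%180,2),r.round(3),"f",s["ft_force"].round(1),"t",s["torque"].round(2),s["finger_gap"].round(4),"q",s["joint_positions"].round(2))
E
python3 st.py
```

```text
Traceback (most recent call last):
  File "st.py", line 2, in <module>
    s=state();r=s["tool_rot"];print(s["time"],s["ee_pos"].round(4),"yaw",round(np.degrees(2*np.arctan2(r[1],r[0]))%180,2),r.round(3),"f",s["ft_force"].round(1),"t",s["torque"].round(2),s["finger_gap"].round(4),"q",s["joint_positions"].round(2))
                                                                                                                                                                                         ^^^^^^^^^^^^^^^^^^^^^
AttributeError: 'float' object has no attribute 'round'
```

Emit:
{"name": "move_arm", "arguments": {
  "targets": [
    [1,[-0.0036,-0.0051,-0.02],0],
    [1,[0,0,-0.04],0],
    [1,[0,0,-0.03],0],
    [1,[0,0,-0.02],0],
    [1,[0,0,0],0]
  ]
}}

```text
time: 2.0
ee_pos: [0.5794, -0.1995, 0.1834]
tool_rot: [-2.942, -1.076, 0.008]
ft_force: [0.2, -0.2, 0.8]
finger_gap: 0.0859
```

```bash
sed -i 's/s\["finger_gap"\].round(4)/round(s["finger_gap"],4)/' st.py; python3 st.py
```

```text
2.0 [ 0.5794 -0.1995  0.1834] yaw 40.18 [-2.942 -1.076  0.008] f [ 0.2 -0.2  0.8] t [ 0.01 -0.02 -0.  ] 0.0859 q [-0.46  0.62  1.42  0.    1.12  0.41]
```

Emit:
{"name": "move_arm", "arguments": {
  "targets": [
    [1,[0.0032,0.0022,-0.012],0],
    [1,[0,0,0],0]
  ]
}}

```text
time: 2.2
ee_pos: [0.5826, -0.1983, 0.1719]
tool_rot: [-2.943, -1.073, 0.007]
ft_force: [0.1, 0.6, -0.4]
finger_gap: 0.0853
```

```bash
python3 st.py; python3 - <<'E'
from h import *
cv2.imwrite("pics/c1.png",np.hstack([big(capture("top"),365,145,80,80,5),big(capture("side"),300,230,80,80,5)]))
E
```

```text
2.2 [ 0.5826 -0.1983  0.1719] yaw 40.06 [-2.943 -1.073  0.007] f [ 0.1  0.6 -0.4] t [-0.01 -0.02 -0.02] 0.0853 q [-0.45  0.63  1.43  0.    1.09  0.42]
```

View pics/c1.png

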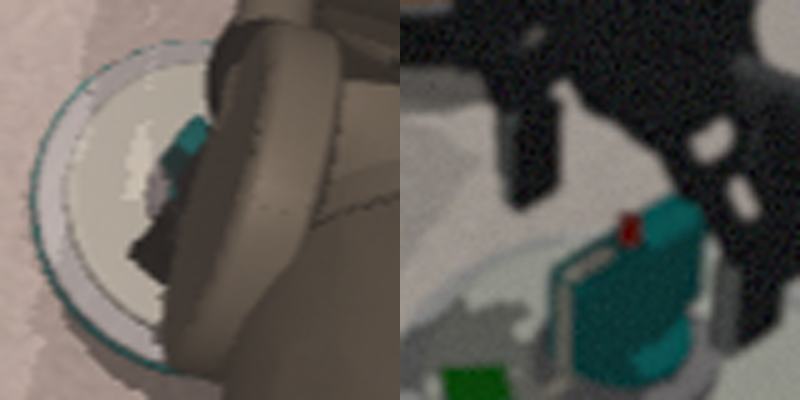

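The side view shows the fingers straddling the bar, with the stud still up. I'll lower 3 mm and close.

Emit:
{"name": "move_arm", "arguments": {
  "targets": [
    [0.15,[0,0.0005,-0.003],0],
    [0.15,[0,0,0],0],
    [0.15,[0,0,0],0],
    [0,[0,0,0],0],
    [0,[0,0,0],0],
    [0,[0,0,0],0]
  ],
  "squeeze": 40
}}

```text
time: 2.9
ee_pos: [0.5833, -0.1967, 0.1742]
tool_rot: [-2.945, -1.075, 0.001]
ft_force: [2.5, -3.7, -6.3]
finger_gap: 0.017
```

```bash
python3 st.py
```

```text
2.9 [ 0.5833 -0.1967  0.1742] yaw 40.12 [-2.945e+00 -1.075e+00  1.000e-03] f [ 2.5 -3.7 -6.3] t [-0.96 -0.68 -0.06] 0.017 q [-0.45  0.63  1.43  0.    1.09  0.42]
```

Gripped at 17 mm. Turning anticlockwise.

Emit:
{"name": "move_arm", "arguments": {
  "targets": [
    [0,[0,0,0],5],
    [0,[0,0,0],8],
    [0,[0,0,0],8],
    [0,[0,0,0],8],
    [0,[0,0,0],5]
  ]
}}

```text
time: 3.4
ee_pos: [0.5829, -0.1962, 0.1742]
tool_rot: [-2.481, -1.915, 0.004]
ft_force: [-0.5, 0.9, 0.7]
finger_gap: 0.017
```

```bash
python3 st.py
```

```text
3.4 [ 0.5829 -0.1962  0.1742] yaw 75.34 [-2.481 -1.915  0.004] f [-0.5  0.9  0.7] t [ 0.01 -0.1  -0.12] 0.017 q [-0.45  0.63  1.43  0.    1.1  -0.19]
```

Emit:
{"name": "move_arm", "arguments": {
  "targets": [
    [0,[0,0,0],6],
    [0,[0,0,0],5],
    [0,[0,0,0],0]
  ]
}}

```text
time: 3.7
ee_pos: [0.5827, -0.1961, 0.1742]
tool_rot: [-2.276, -2.154, 0.005]
ft_force: [-1.3, 0.5, -0.6]
finger_gap: 0.0171
```

```bash
python3 st.py; python3 - <<'E'
from h import *
cv2.imwrite("pics/c2.png",np.hstack([big(capture("top"),365,145,80,80,5),big(capture("side"),310,240,60,60,6.667)]))
E
```

```text
3.7 [ 0.5827 -0.1961  0.1742] yaw 86.84 [-2.276 -2.154  0.005] f [-1.3  0.5 -0.6] t [ 0.01 -0.17  0.03] 0.0171 q [-0.45  0.63  1.43 -0.    1.1  -0.39]
```

View pics/c2.png

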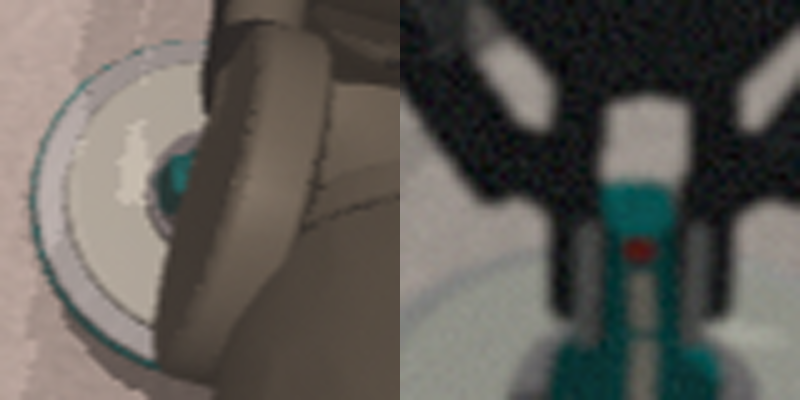

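The side view shows the stud as a flat red disc on the bar top at about (346,277), so it is down. Turning clockwise from yaw 86.8° to about 9.4°, which is -77°.

Emit:
{"name": "move_arm", "arguments": {
  "targets": [
    [0,[0,0,0],-5],
    [0,[0,0,0],-8],
    [0,[0,0,0],-8],
    [0,[0,0,0],-8],
    [0,[0,0,0],-8],
    [0,[0,0,0],-8],
    [0,[0,0,0],-8],
    [0,[0,0,0],-8],
    [0,[0,0,0],-8],
    [0,[0,0,0],-5],
    [0,[0,0,0],0]
  ]
}}

```text
time: 4.9
ee_pos: [0.5834, -0.1974, 0.1742]
tool_rot: [-3.13, -0.227, -0.001]
ft_force: [-1.0, 0.8, -0.2]
finger_gap: 0.0172
```

```bash
python3 st.py
```

```text
4.9 [ 0.5834 -0.1974  0.1742] yaw 8.31 [-3.13e+00 -2.27e-01 -1.00e-03] f [-1.   0.8 -0.2] t [ 0.02  0.07 -0.1 ] 0.0172 q [-0.45  0.63  1.43  0.    1.09  0.97]
```

The knob is at about 0.62 rad. Releasing and lifting.

Emit:
{"name": "move_arm", "arguments": {
  "targets": [
    [0.5,[0,0,0],0],
    [0.8,[0,0,0],0],
    [1,[0,0,0],0],
    [1,[0,0,0],0],
    [1,[0,0,0.03],0],
    [1,[0,0,0.04],0],
    [1,[0,0,0.04],0],
    [1,[-0.04,0,0.03],0],
    [1,[-0.045,0,0],0],
    [1,[-0.045,0,0],0],
    [1,[-0.045,0,0],0],
    [1,[-0.02,0,0],0]
  ]
}}

```text
time: 6.1
ee_pos: [0.3841, -0.1965, 0.3173]
tool_rot: [-3.131, -0.244, -0.004]
ft_force: [0.6, -0.0, 0.2]
finger_gap: 0.085
```

```bash
python3 st.py; python3 - <<'E'
from h import *
t=capture("top");s=capture("side")
cv2.imwrite("pics/c3.png",np.vstack([np.hstack([big(t,365,145,80,60,5),big(s,300,250,80,60,5)]),np.hstack([big(t,230,205,80,60,5),big(s,265,170,80,60,5)])]))
E
```

```text
6.1 [ 0.3841 -0.1965  0.3173] yaw 8.9 [-3.131 -0.244 -0.004] f [ 0.6 -0.   0.2] t [-0.04 -0.05  0.05] 0.085 q [-0.65  0.16  1.74  0.    1.25  0.76]
```

View pics/c3.png

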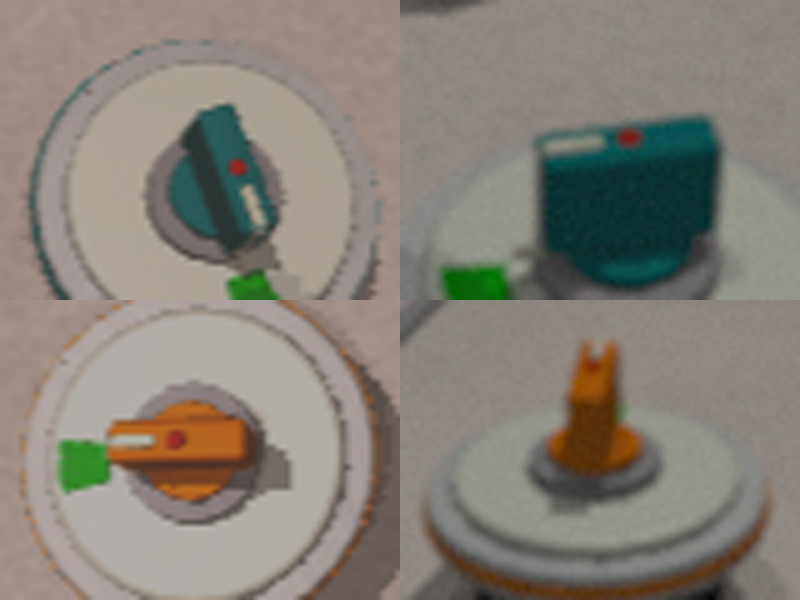

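The stud is flush in both views, and the orange knob looks untouched. The teal stripe points toward the arc; I'll check the angle with numbers.

```bash
python3 - <<'E'
from h import *
def P(n,x,y): return ray(n,(365 if n=="top" else 300)+x/5-.4,(145 if n=="top" else 250)+y/5-.4,.125)
for n,a,b in(("top",(247,188),(261,228)),("top",(238,167),(261,228)),("top",(232,104),(275,208)),("side",(310,119),(138,137)),("side",(229,138),(142,149))):
    d=P(n,*b)-P(n,*a);an=np.degrees(np.arctan2(d[1],d[0]))%360-360;print(n,an.round(1),"knob",np.radians(-136.2-an).round(2))
E
```

```text
top -173.4 knob 0.65
top -172.0 knob 0.62
top -170.3 knob 0.59
side -173.8 knob 0.66
side -172.0 knob 0.62
```

The knob is at 0.59–0.66 rad by every estimate, well inside 0.40–0.80. Handing in.

```bash
python3 -c "
from rig import *
print(finish_job())"
```

```text
the job is handed in; nothing more can be done
None
```

The job is handed in. I gripped the teal knob once, turned it back about 47° until the stud was down, then turned it forwards about 78° and let go. The arm then backed clear with the gripper open, and the clock stood at about 6 s.

- **Stud:** pictures after the back turn and at the end both show it down in the bar.
- **Pointer:** the final pictures put the knob at 0.59–0.66 rad, inside the arc of 0.40–0.80. The gripper's own angle gave 0.62.
- **Orange knob:** it was not touched, and it looked unchanged in the last pictures, with its stud down.
- **Forces:** readings stayed within a few newtons each time I looked. While the grip closed, the tool rose about 2 mm instead of going down the 3 mm I asked for. This did not affect the job.

No check failed or disagreed.

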